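# Tap three sample vials home in run order

## Robot

A 6-joint arm with a two-finger parallel gripper is mounted at the origin on the work surface. World frame = base frame: x ahead of the robot, y to its left, z up, the work surface at z = 0. Lengths are in m, angles in rad, forces in N, time in s.
With the tool pointing down it reaches from about 0.375 to 0.975 m from the base axis. Payload 3.8 kg.
Tool frame: the origin (TCP) lies at the very end of the fingers, on their centre line; the grasp point (between the pads) lies 19 mm behind it; y points along the fingers, x is the direction in which the jaws open and shut, and the axes are right-handed (so a half turn about y gives the same grasp; the last joint's range is limited). The gripper opens to 85 mm and grips with 20 to 120 N. Pads are 22 mm wide; open, the fingers measure 114 mm over their backs; the gripper's body (76 mm by 85 mm) begins 54 mm behind the grasp point. The pads swing forward as they close: fully open they stand 13 mm farther back than shut.
Start: joints at [1.222, 0.264, 1.604, -0, 1.274, -0.037], TCP at [0.207, 0.642, 0.231] pointing down, gripper open.
Joint ranges: [-2.63, 2.63], [-0.94, 2.18], [0.31, 2.57], [-1.31, 4.45], [0, 2.66], [-2.55, 2.55]. Speed limits (rad/s): [2.57, 2.57, 3.14, 3.14, 3.14, 3.14].

## Interface

Orientations are given as a rotation vector (axis times angle).
In Python, from workcell import bot, cams gives the robot as it stands.
- The arm moves only by the tool play_rows, never from a script. Its argument "motion" is a list of rows, each a list of 2 entries, a list of its own where there are three numbers: the shift along the world's x, y, z normalised to -1 to 1, where 1 is 400 mm, then the turn, a rotation vector about the world's x, y, z normalised to -1 to 1, where 1 is pi/4 rad. In form: [[[tx, ty, tz], [ax, ay, az]], ...]. A call has 1 to 10 rows; each row is the pose to reach, as a shift and turn from the pose commanded when the call began; what a row does not reach only later rows make up. A row lasts 1/8 s, in which the tool goes at most 62.5 mm and 10.7 degrees, less where a joint would pass 70% of its speed; a pose out of reach is approached as far as the arm can. A call with a number of a shift or a turn outside -1 to 1 is refused whole. A call with a gripper value outside its range is refused whole. "gripper" is the closure, from 0 (fully open) to 1 (shut), set as the call begins (left out, the last holds). The fingers move at their own pace and stop on an object; "squeeze" is the grip in N (left out, the last holds). Time passes only in rows, so rows that repeat a pose let the fingers close. It gives the time, the measured TCP pose, the force and the opening at its end, in the units of the state.
- bot.read_state(): the state, without advancing time (a new reading comes with each control period).
- cams.read_camera(name): name is "side" or "top" or "wrist"; returns (picture, depth): 420x560x3 uint8, red, green, blue; 420x560 float32, m along the optical axis (not along the pixel's ray), 0 where there is no reading.
- cams.calibration(name): a dict with "mtx" (3x3 intrinsics, pixels), "R" (3x3) and "t" (3): a world point X has camera coordinates R X + t; the wrist camera has in their place "tool_from_camera" (4x4, takes a point from camera to tool coordinates, whose origin is the TCP and whose axes are the tool frame's). Camera axes: x right, y down, z forward; pixel columns grow to the right and rows downward; lengths in m; the calibration is good to about 2 mm. A picture is of the moment at which its call begins: read the wrist's pose just before it. calibration takes no time and is no camera call.
- bot.finish_job(): hands the job in, once; it reports no verdict.
Trained networks look in the newest picture that a camera, given by its name, has taken for a name from the list of things; names that differ only in an ending like _2 or _b are one class to them, and where a whole thing is asked for, a point or a joint stands for the part that bears it (a point fixed in the world has none). Each returns a list of dicts, best first, with "conf" (0 to 1); they miss things now and then, are a little off and sometimes report something else, mostly with a low value. They report only what shows in the picture. A call takes as long as a camera call.
- cams.recognise(camera, label): "xyz" ([x, y, z] in m, in the coordinates of the camera as it stood for that picture, good to about 4 mm: the middle of the surface that is visible of it).
- cams.regions_of(camera, label): "mask" (420x560 bool, what is visible of it).
- cams.mark_of(camera, label): "xyz" ([x, y, z] in m, in the coordinates of the camera as it stood for that picture, good to about 4 mm: a listed point, or the origin of a listed thing).
The state is a dict: "time": time; "q": joint angles; "joint_vel": joint speeds; "joint_torque": joint torques, N m; "tool_pos": TCP position; "tcp_rot": TCP orientation; "wrist_force": force on the tool from outside, world axes, zero at the start; "torque": the same for the moment, N m; "width": opening from 0.0 (shut) to 1.0 (fully open).
Only numpy, scipy, OpenCV 4.12 (cv2) and the standard library are available. Lean on these libraries where they do the work, as an engineer would, in place of code of your own. Each camera call takes 0.05 s, during which the arm holds its last target.

## Task

The three vials in the sampler's carrier stand a little proud of their wells. Tap each one gently straight down on its cap until its metal collar rests on the grey rim of its well, in the order they will be run: first the short vial, then the medium one, then the tall one. Do not lift any vial, and leave the jar, the beaker and the screwdriver alone.

Things in the scene. Friction and masses are not known exactly. Their poses are not given: they have to be found in the camera images.
- carrier: Fixed vial carrier on the bench: black block 70 x 235 mm, 50 mm high, on a grey base 120 x 255 mm with a white bar at its -x edge. Three wells at y = -75, 0, +75 mm (x = 0) hold one vial each, in any order. Each has a grey rim 42 mm across, its top at z = 60 mm, sprung: it gives way only above 5 N (then 0.8 N/mm) and returns. Origin: centre of the underside; z up.
- short: The short vial: amber glass, 27 mm wide, 70 mm long, flat white cap 38 mm wide; metal collar 38 mm wide, 4 mm thick, its underside 40 mm above the foot. Loose, on a seat that slides down with a steady 3 N drag and stays where left (no spring). At the start the collar is 8 mm above the rim's top (foot at carrier z = 28 mm); home, it rests on the rim (20 mm). Origin: centre of the foot; z up.
- short_top (a point): Centre of the flat top of the short vial's cap, 70 mm above the vial's foot: where to tap. At the start 98 mm above the bench, 90 mm when home.
- medium: The medium vial: amber glass, 27 mm wide, 88 mm long, flat white cap 32 mm wide; metal collar 38 mm wide, 4 mm thick, its underside 40 mm above the foot. Loose, on a seat that slides down with a steady 3 N drag and stays where left (no spring). At the start the collar is 8 mm above the rim's top (foot at carrier z = 28 mm); home, it rests on the rim (20 mm). Origin: centre of the foot; z up.
- medium_top (a point): Centre of the flat top of the medium vial's cap, 88 mm above the vial's foot: where to tap. At the start 116 mm above the bench, 108 mm when home.
- tall: The tall vial: amber glass, 27 mm wide, 106 mm long, flat white cap 26 mm wide; metal collar 38 mm wide, 4 mm thick, its underside 40 mm above the foot. Loose, on a seat that slides down with a steady 3 N drag and stays where left (no spring). At the start the collar is 8 mm above the rim's top (foot at carrier z = 28 mm); home, it rests on the rim (20 mm). Origin: centre of the foot; z up.
- tall_top (a point): Centre of the flat top of the tall vial's cap, 106 mm above the vial's foot: where to tap. At the start 134 mm above the bench, 126 mm when home.
- bottle: Bystander: a clear jar with paper label and white cap, 66 mm across, 115 mm high, standing beyond the carrier's +y end. Origin: centre of the underside.
- beaker: Bystander: an empty glass beaker, rim 60 mm across, 75 mm high, beyond the carrier's -y end. Origin: centre of the underside.
- driver: Bystander: a screwdriver 160 mm long with a black handle, lying on the bench behind the carrier (+x side). Origin: centre of its underside, its length along its x.

How it is judged:
By the outcome, as a careful person would: the job done as asked, in the order asked, and still so for the second after the job is handed in, with the robot touching nothing.
It also fails if it takes over 45 s, if anything falls off the work surface, if the arm or the gripper's body presses on something with over 40 N, if the wrist force passes 120 N, or if a joint passes its speed limit or range.

## Working session

There is one attempt and no reset: what is moved stays moved. The work goes in short steps, Python scripts to look and compute and a tool call to move; the robot and the scene stay as the last step left them, time stands still between calls to the robot, and variables do not carry over. Pictures are saved under pics/ and viewed, and the job is handed in when it is done.

Besides the shell and the picture viewer there is one more tool, called by a JSON object that holds its "op" and its "data". play_rows: Moves the arm, as the interface text tells. Its arguments: {"type":"object","properties":{"motion":{"type":"array","items":{"type":"array"}},"gripper":{"type":"number"},"squeeze":{"type":"number"}},"required":["motion"]}

```bash
mkdir -p pics; ls; python3 - <<'E'
from workcell import bot,cams
import cv2,numpy as np
print(bot.read_state())
for n in("side","top"):
    p,d=cams.read_camera(n);cv2.imwrite(f"pics/{n}0.png",p[:,:,::-1]);np.savez(f"pics/{n}0.npz",p=p,d=d)
    c=cams.calibration(n)
    for l in("short_top","medium_top","tall_top","carrier"):
        for r in cams.mark_of(n,l)[:2]:
            print(n,l,round(r["conf"],2),np.round(c["R"].T@(np.array(r["xyz"])-c["t"]),4))
E
```

```text
pics
{'time': 0.0, 'q': array([ 1.22211098e+00,  2.64772213e-01,  1.60538299e+00,  1.68385046e-05,
        1.27371427e+00, -3.69335196e-02]), 'joint_vel': array([ 0.00204989,  0.00053599,  0.00158158, -0.00075075,  0.00074921,
       -0.00066089]), 'joint_torque': array([ 3.98314123e-04, -5.15105295e+01, -3.67325521e+01, -6.62338289e-05,
        1.27816043e-02, -1.43717891e-06]), 'tool_pos': array([0.2068051 , 0.64176104, 0.22994434]), 'tcp_rot': array([-1.34199853, -0.97514993,  0.97829798]), 'wrist_force': array([0.23728829, 1.48555874, 0.06465679]), 'torque': array([0.06760569, 0.00206488, 0.03445254]), 'width': 1.002307445422506}
side short_top 0.69 [0.5475 0.1232 0.0285]
side short_top 0.66 [0.548  0.1256 0.0993]
side medium_top 0.7 [ 0.5395 -0.0199  0.1155]
side tall_top 0.77 [0.5366 0.053  0.1365]
side carrier 0.8 [0.5458 0.0516 0.001 ]
top short_top 0.56 [0.5493 0.123  0.0977]
top medium_top 0.53 [ 0.5413 -0.0219  0.1165]
top tall_top 0.74 [0.548  0.0533 0.1343]
top carrier 0.96 [5.415e-01 5.080e-02 2.000e-04]
top carrier 0.29 [ 0.6846 -0.014   0.0026]
```

View pics/side0.png

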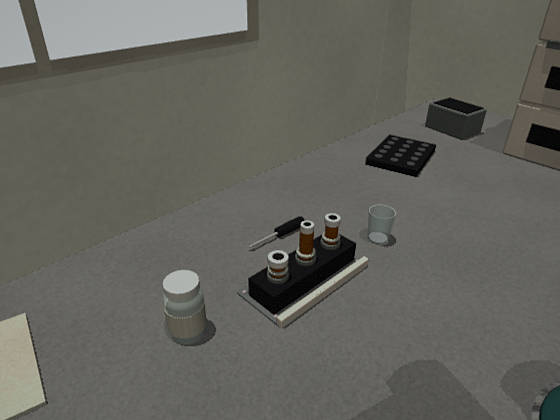

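View pics/top0.png

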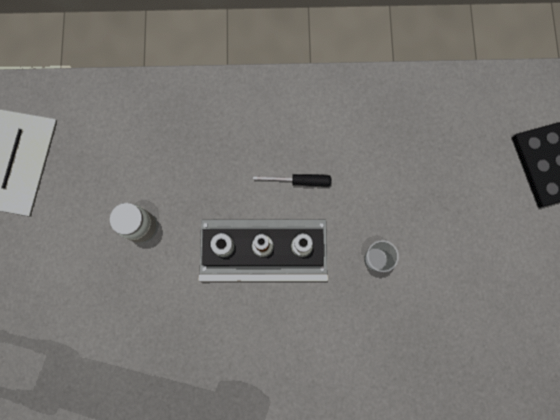

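```bash
python3 - <<'E'
from workcell import bot,cams
import cv2,numpy as np
from scipy.spatial.transform import Rotation as Ro
print(Ro.from_rotvec([-1.34199853, -0.97514993,  0.97829798]).as_matrix().round(3))
for n in("top","side"):
    f=np.load(f"pics/{n}0.npz");d=f["d"];c=cams.calibration(n);K=c["mtx"]
    v,u=np.mgrid[:420,:560]
    P=np.stack([(u-K[0,2])/K[0,0]*d,(v-K[1,2])/K[1,1]*d,d],-1)
    W=(P-c["t"])@c["R"]
    ok=d>0
    for l,y,z in(("short",.123,.098),("medium",-.021,.116),("tall",.053,.134)):
        m=ok&(abs(W[...,0]-.543)<.03)&(abs(W[...,1]-y)<.03)&(abs(W[...,2]-z)<.006)
        q=W[m]; print(n,l,m.sum(),q.mean(0).round(4),((q.min(0)+q.max(0))/2).round(4),np.ptp(q,axis=0).round(4),np.median(q[:,2]).round(4))
    m=ok&(abs(W[...,0]-.543)<.06)&(abs(W[...,1]-.051)<.15)&(abs(W[...,2]-.05)<.005)
    q=W[m][:,:2].astype(np.float32);print("block",cv2.minAreaRect(q))
    print("bystanders")
p,_=cams.read_camera("side")
cv2.imwrite("pics/sidecrop.png",cv2.resize(p[190:350,150:410,::-1],None,fx=3,fy=3,interpolation=cv2.INTER_CUBIC))
E
```

```text
[[ 0.307 -0.001 -0.952]
 [ 0.952 -0.002  0.307]
 [-0.002 -1.     0.   ]]
top short 332 [0.5445 0.1271 0.0976] [0.5446 0.1269 0.0973] [0.0366 0.0367 0.0102] 0.0976
top medium 244 [ 0.5416 -0.0226  0.1154] [ 0.5418 -0.0224  0.1161] [0.0308 0.0309 0.0098] 0.1153
top tall 165 [0.543  0.0522 0.1334] [0.5434 0.052  0.1329] [0.0234 0.025  0.0094] 0.1334
block ((0.543368935585022, 0.05247659236192703), (0.2353370040655136, 0.06848563998937607), 88.74537658691406)
bystanders
side short 269 [0.5425 0.1296 0.0985] [0.5444 0.1271 0.0969] [0.0384 0.038  0.0097] 0.0991
side medium 154 [ 0.5396 -0.0198  0.1161] [ 0.5409 -0.0227  0.1146] [0.0313 0.0317 0.0091] 0.1168
side tall 125 [0.541  0.0545 0.134 ] [0.542  0.0529 0.1328] [0.0248 0.025  0.0092] 0.1348
block ((0.5432459115982056, 0.051940493285655975), (0.23824383318424225, 0.0732765793800354), 88.56505584716797)
bystanders
```

View pics/sidecrop.png

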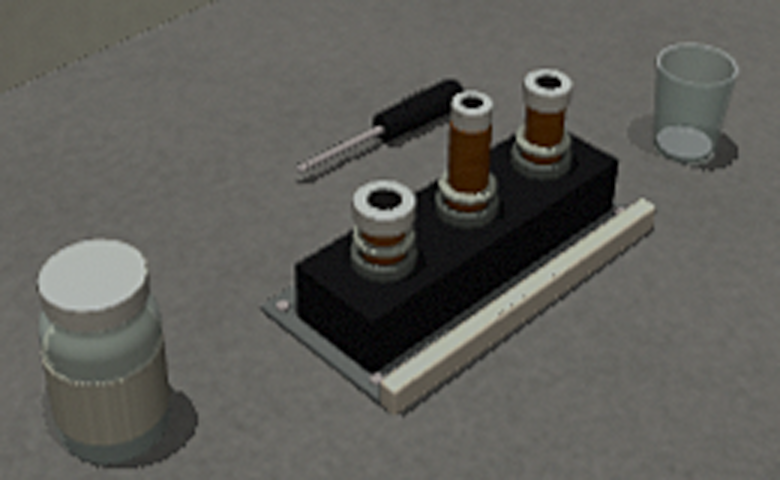

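{"op": "play_rows", "data": {"motion": [[[0.05,-0.08,0],[0,0,-0.1]],[[0.11,-0.17,0],[0,0,-0.22]],[[0.17,-0.27,0],[0,0,-0.35]],[[0.23,-0.37,0],[0,0,-0.48]],[[0.29,-0.47,0],[0,0,-0.61]],[[0.35,-0.56,0],[0,0,-0.74]],[[0.41,-0.65,0],[0,0,-0.86]],[[0.46,-0.73,0],[0,0,-0.95]],[[0.5,-0.8,0],[0,0,-1.0]],[[0.5,-0.8,0],[0,0,-1.0]]], "gripper": 1}}

```text
time: 1.8
tool_pos: [0.408, 0.3209, 0.2316]
tcp_rot: [-1.539, -0.369, 0.368]
wrist_force: [-0.7, 0.2, -0.0]
width: -0.003
```

{"op": "play_rows", "data": {"motion": [[[0.06,-0.08,0],[0,0,-0.1]],[[0.13,-0.18,0],[0,0,-0.25]],[[0.2,-0.28,0],[0,0,-0.4]],[[0.27,-0.38,0],[0,0,-0.5]],[[0.32,-0.45,0],[0,0,-0.6]],[[0.344,-0.487,0],[0,0,-0.602]],[[0.344,-0.487,-0.1],[0,0,-0.602]],[[0.344,-0.487,-0.2],[0,0,-0.602]],[[0.344,-0.487,-0.25],[0,0,-0.602]],[[0.344,-0.487,-0.25],[0,0,-0.602]]]}}

```text
time: 3.05
tool_pos: [0.5425, 0.1284, 0.1291]
tcp_rot: [-1.571, 0.001, 0.006]
wrist_force: [-0.7, -0.7, 1.0]
width: 0.002
```

```bash
cat > look.py <<'E'
from workcell import bot,cams
import cv2,numpy as np,sys
s=bot.read_state();print(s["time"],s["tool_pos"].round(4),s["tcp_rot"].round(3),s["wrist_force"].round(2))
p,_=cams.read_camera("side")
cv2.imwrite(f"pics/{sys.argv[1]}.png",cv2.resize(p[120:320,200:400,::-1],None,fx=3,fy=3,interpolation=cv2.INTER_CUBIC))
print(np.array([bot.read_state()["wrist_force"] for _ in range(3)]).round(2))
E
python3 look.py a1
```

```text
3.05 [0.5425 0.1284 0.1291] [-1.571e+00  1.000e-03  6.000e-03] [-0.71 -0.67  1.01]
[[ 0.45 -0.05 -0.01]
 [ 0.45 -0.05 -0.01]
 [ 0.45 -0.05 -0.01]]
```

View pics/a1.png

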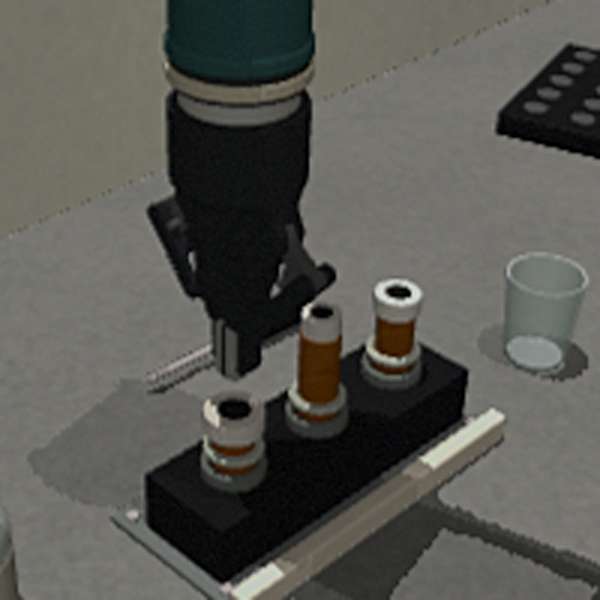

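{"op": "play_rows", "data": {"motion": [[[0,0,-0.03],[0,0,0]],[[0,0,-0.055],[0,0,0]],[[0,0,-0.07],[0,0,0]],[[0,0,-0.07],[0,0,0]]]}}

```text
time: 3.6
tool_pos: [0.5441, 0.1275, 0.1026]
tcp_rot: [-1.571, 0.0, 0.002]
wrist_force: [-0.1, -0.3, 0.3]
width: -0.004
```

```bash
python3 look.py a2;python3 look.py a2
```

```text
3.6 [0.5441 0.1275 0.1026] [-1.571  0.     0.002] [-0.08 -0.33  0.33]
[[-0.36  0.61 -0.25]
 [-0.36  0.61 -0.25]
 [-0.36  0.61 -0.25]]
3.65 [0.5445 0.1276 0.103 ] [-1.571e+00 -0.000e+00  1.000e-03] [-0.36  0.61 -0.25]
[[ 0.24  0.   -0.49]
 [ 0.24  0.   -0.49]
 [ 0.24  0.   -0.49]]
```

View pics/a2.png

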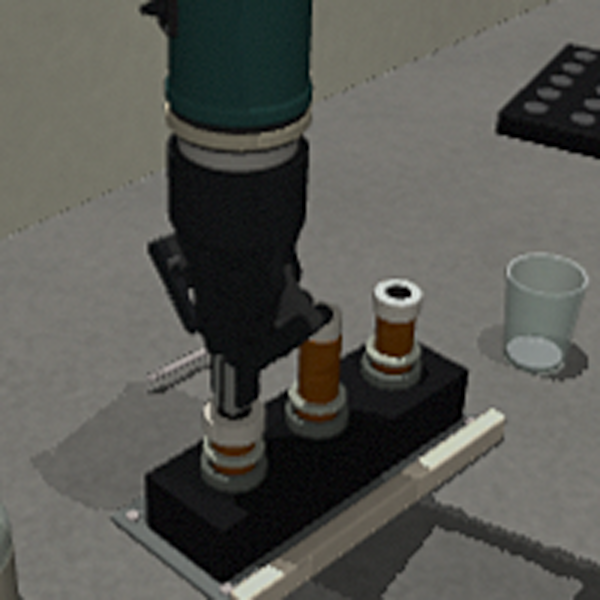

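{"op": "play_rows", "data": {"motion": [[[0,0,-0.005],[0,0,0]],[[0,0,-0.01],[0,0,0]],[[0,0,-0.014],[0,0,0]],[[0,0,-0.018],[0,0,0]],[[0,0,-0.022],[0,0,0]],[[0,0,-0.025],[0,0,0]],[[0,0,-0.025],[0,0,0]],[[0,0,-0.025],[0,0,0]]]}}

```text
time: 4.7
tool_pos: [0.5447, 0.1277, 0.0932]
tcp_rot: [-1.571, -0.001, 0.001]
wrist_force: [0.3, 0.8, 1.8]
width: -0.002
```

```bash
python3 look.py a3;python3 look.py a3
```

```text
4.7 [0.5447 0.1277 0.0932] [-1.571e+00 -1.000e-03  1.000e-03] [0.3  0.83 1.79]
[[-0.48  0.07  0.64]
 [-0.48  0.07  0.64]
 [-0.48  0.07  0.64]]
4.75 [0.5447 0.1276 0.0932] [-1.571e+00 -1.000e-03  1.000e-03] [-0.48  0.07  0.64]
[[-0.47  0.32  0.69]
 [-0.47  0.32  0.69]
 [-0.47  0.32  0.69]]
```

View pics/a3.png

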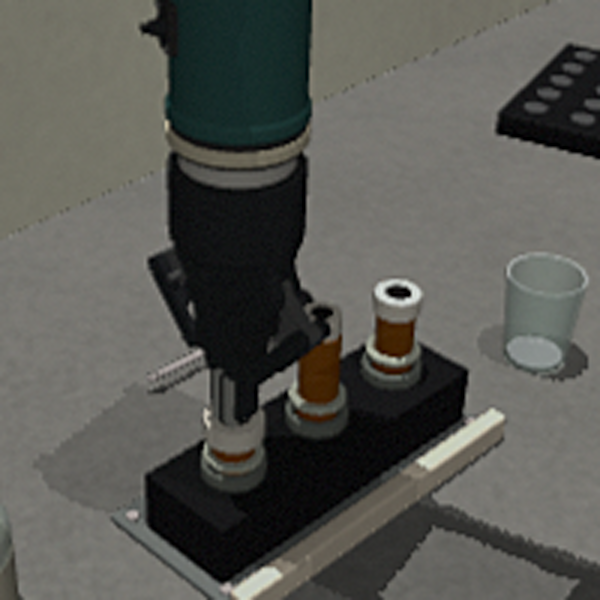

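{"op": "play_rows", "data": {"motion": [[[0,0,-0.0025],[0,0,0]],[[0,0,-0.005],[0,0,0]],[[0,0,-0.005],[0,0,0]]]}}

```text
time: 5.18
tool_pos: [0.5447, 0.1276, 0.0912]
tcp_rot: [-1.571, -0.001, 0.001]
wrist_force: [0.1, 0.1, 1.5]
width: 0.001
```

{"op": "play_rows", "data": {"motion": [[[0,0,-0.0015],[0,0,0]],[[0,0,-0.0015],[0,0,0]]]}}

```text
time: 5.42
tool_pos: [0.5447, 0.1276, 0.0906]
tcp_rot: [-1.571, -0.001, 0.001]
wrist_force: [-0.3, 0.3, 1.4]
width: 0.003
```

```bash
python3 look.py a4;python3 look.py a4
```

```text
5.425 [0.5447 0.1276 0.0906] [-1.571e+00 -1.000e-03  1.000e-03] [-0.34  0.35  1.36]
[[0.11 0.11 1.54]
 [0.11 0.11 1.54]
 [0.11 0.11 1.54]]
5.475 [0.5447 0.1277 0.0907] [-1.571e+00 -1.000e-03  1.000e-03] [0.11 0.11 1.54]
[[ 0.9  -0.27  2.12]
 [ 0.9  -0.27  2.12]
 [ 0.9  -0.27  2.12]]
```

View pics/a4.png

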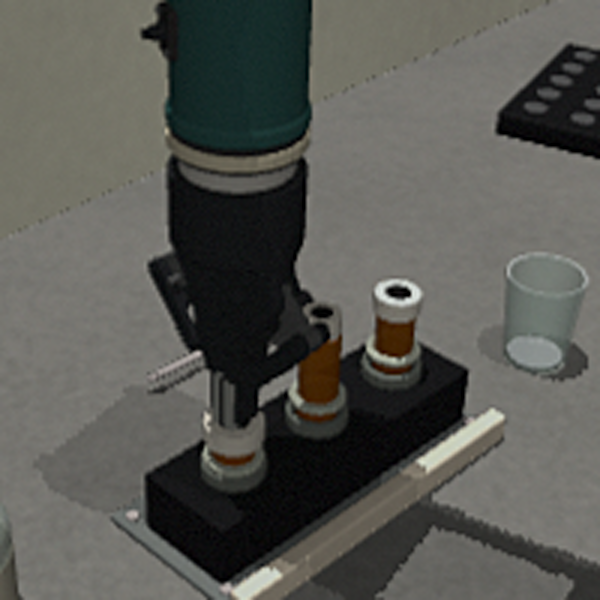

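{"op": "play_rows", "data": {"motion": [[[0,0,-0.001],[0,0,0]],[[0,0,-0.001],[0,0,0]]]}}

```text
time: 5.78
tool_pos: [0.5447, 0.1277, 0.0903]
tcp_rot: [-1.571, -0.001, 0.001]
wrist_force: [-0.1, -0.2, 1.8]
width: -0.002
```

{"op": "play_rows", "data": {"motion": [[[0,0,-0.001],[0,0,0]],[[0,0,-0.001],[0,0,0]]]}}

```text
time: 6.02
tool_pos: [0.5447, 0.1277, 0.0901]
tcp_rot: [-1.571, -0.001, 0.001]
wrist_force: [-1.0, 0.1, 3.6]
width: -0.002
```

{"op": "play_rows", "data": {"motion": [[[0,0,-0.001],[0,0,0]],[[0,0,-0.001],[0,0,0]]]}}

```text
time: 6.28
tool_pos: [0.5448, 0.1277, 0.09]
tcp_rot: [-1.571, -0.001, 0.0]
wrist_force: [-0.9, 0.2, 5.1]
width: 0.003
```

```bash
python3 look.py a5;python3 look.py a5
```

```text
6.275 [0.5448 0.1277 0.09  ] [-1.571e+00 -1.000e-03  0.000e+00] [-0.89  0.19  5.1 ]
[[-1.55 -0.5   5.86]
 [-1.55 -0.5   5.86]
 [-1.55 -0.5   5.86]]
6.325 [0.5448 0.1277 0.09  ] [-1.571e+00 -1.000e-03  0.000e+00] [-1.55 -0.5   5.86]
[[-1.09 -0.5   6.58]
 [-1.09 -0.5   6.58]
 [-1.09 -0.5   6.58]]
```

View pics/a5.png

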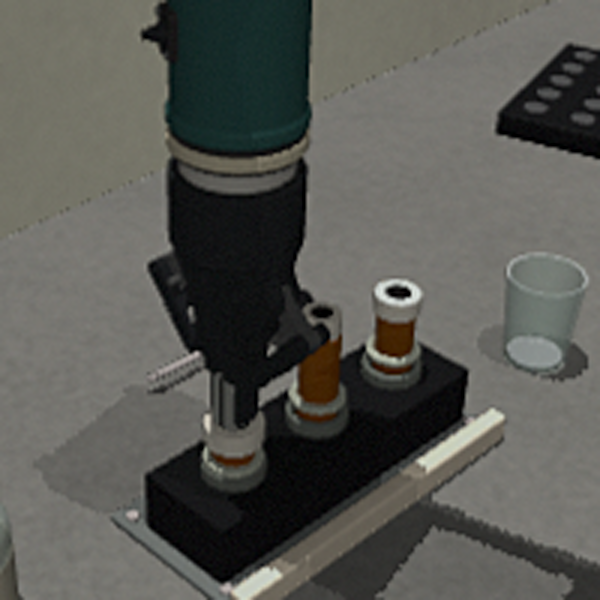

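{"op": "play_rows", "data": {"motion": [[[0,0,0.02],[0,0,0]],[[0,0,0.1],[0,0,0]],[[0,0,0.2],[0,0,0]],[[0,-0.08,0.22],[0,0,0]],[[-0.004,-0.2,0.22],[0,0,0]],[[-0.0075,-0.3,0.22],[0,0,0]],[[-0.0075,-0.375,0.2],[0,0,0]],[[-0.0075,-0.375,0.13],[0,0,0]],[[-0.0075,-0.375,0.08],[0,0,0]],[[-0.0075,-0.375,0.08],[0,0,0]]]}}

```text
time: 7.62
tool_pos: [0.5396, -0.0224, 0.1194]
tcp_rot: [-1.57, 0.003, 0.004]
wrist_force: [0.2, -0.9, 0.3]
width: -0.004
```

```bash
python3 look.py b1;python3 look.py b1; python3 look.py b1
```

```text
7.625 [ 0.5396 -0.0224  0.1194] [-1.57   0.003  0.004] [ 0.24 -0.88  0.3 ]
[[ 0.64 -0.23  0.08]
 [ 0.64 -0.23  0.08]
 [ 0.64 -0.23  0.08]]
7.675 [ 0.5408 -0.0223  0.1208] [-1.571e+00  1.000e-03  2.000e-03] [ 0.64 -0.23  0.08]
[[-0.02  0.39  0.89]
 [-0.02  0.39  0.89]
 [-0.02  0.39  0.89]]
7.725 [ 0.5418 -0.0223  0.1218] [-1.571e+00 -1.000e-03  1.000e-03] [-0.02  0.39  0.89]
[[ 0.78  0.78 -0.39]
 [ 0.78  0.78 -0.39]
 [ 0.78  0.78 -0.39]]
```

View pics/b1.png

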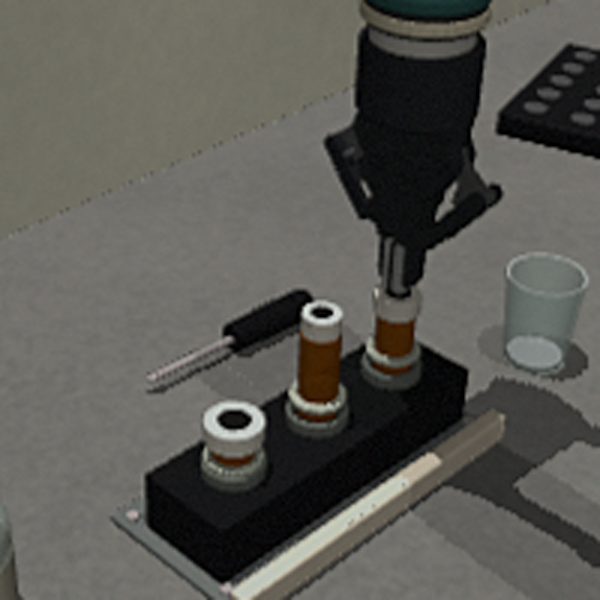

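{"op": "play_rows", "data": {"motion": [[[0,0,-0.006],[0,0,0]],[[0,0,-0.011],[0,0,0]],[[0,0,-0.016],[0,0,0]],[[0,0,-0.02],[0,0,0]],[[0,0,-0.024],[0,0,0]],[[0,0,-0.027],[0,0,0]],[[0,0,-0.03],[0,0,0]],[[0,0,-0.03],[0,0,0]],[[0,0,-0.03],[0,0,0]]]}}

```text
time: 8.9
tool_pos: [0.5416, -0.0224, 0.1093]
tcp_rot: [-1.571, -0.0, 0.001]
wrist_force: [0.3, -0.1, 0.9]
width: -0.002
```

{"op": "play_rows", "data": {"motion": [[[0,0,-0.001],[0,0,0]],[[0,0,-0.001],[0,0,0]]]}}

```text
time: 9.15
tool_pos: [0.5417, -0.0223, 0.1091]
tcp_rot: [-1.571, -0.001, 0.0]
wrist_force: [-0.4, 0.2, 1.4]
width: 0.004
```

{"op": "play_rows", "data": {"motion": [[[0,0,-0.0015],[0,0,0]],[[0,0,-0.0015],[0,0,0]]]}}

```text
time: 9.4
tool_pos: [0.5417, -0.0223, 0.1084]
tcp_rot: [-1.571, -0.001, 0.001]
wrist_force: [0.6, 0.3, 1.7]
width: 0.001
```

{"op": "play_rows", "data": {"motion": [[[0,0,-0.001],[0,0,0]],[[0,0,-0.001],[0,0,0]]]}}

```text
time: 9.65
tool_pos: [0.5417, -0.0224, 0.1081]
tcp_rot: [-1.571, -0.001, 0.001]
wrist_force: [-0.3, 0.4, 2.4]
width: 0.002
```

{"op": "play_rows", "data": {"motion": [[[0,0,-0.001],[0,0,0]],[[0,0,-0.001],[0,0,0]]]}}

```text
time: 9.9
tool_pos: [0.5419, -0.0223, 0.108]
tcp_rot: [-1.571, -0.001, 0.0]
wrist_force: [0.1, -0.2, 5.1]
width: 0.003
```

```bash
python3 look.py b2; python3 look.py b2
```

```text
9.9 [ 0.5419 -0.0223  0.108 ] [-1.571e+00 -1.000e-03  0.000e+00] [ 0.08 -0.17  5.13]
[[-0.81 -0.11  4.56]
 [-0.81 -0.11  4.56]
 [-0.81 -0.11  4.56]]
9.95 [ 0.5419 -0.0223  0.108 ] [-1.571e+00 -1.000e-03  0.000e+00] [-0.81 -0.11  4.56]
[[-1.25  0.72  4.05]
 [-1.25  0.72  4.05]
 [-1.25  0.72  4.05]]
```

{"op": "play_rows", "data": {"motion": [[[0,0,0.02],[0,0,0]],[[0,0,0.1],[0,0,0]],[[0,0,0.17],[0,0,0]],[[0,0.03,0.18],[0,0,0]],[[0.002,0.1,0.18],[0,0,0]],[[0.003,0.16,0.18],[0,0,0]],[[0.003,0.187,0.17],[0,0,0]],[[0.003,0.187,0.12],[0,0,0]],[[0.003,0.187,0.085],[0,0,0]],[[0.003,0.187,0.083],[0,0,0]]]}}

```text
time: 11.25
tool_pos: [0.5411, 0.0522, 0.1386]
tcp_rot: [-1.571, 0.003, 0.004]
wrist_force: [0.1, 0.9, 0.3]
width: -0.0
```

```bash
python3 look.py c1;python3 look.py c1; python3 look.py c1
```

```text
11.25 [0.5411 0.0522 0.1386] [-1.571  0.003  0.004] [0.07 0.88 0.33]
[[ 0.44  0.23 -0.62]
 [ 0.44  0.23 -0.62]
 [ 0.44  0.23 -0.62]]
11.3 [0.5419 0.0522 0.1396] [-1.571  0.002  0.002] [ 0.44  0.23 -0.62]
[[-0.1   0.34  0.06]
 [-0.1   0.34  0.06]
 [-0.1   0.34  0.06]]
11.35 [0.5427 0.0522 0.1405] [-1.571e+00  0.000e+00  1.000e-03] [-0.1   0.34  0.06]
[[ 0.83 -0.3  -1.09]
 [ 0.83 -0.3  -1.09]
 [ 0.83 -0.3  -1.09]]
```

View pics/c1.png

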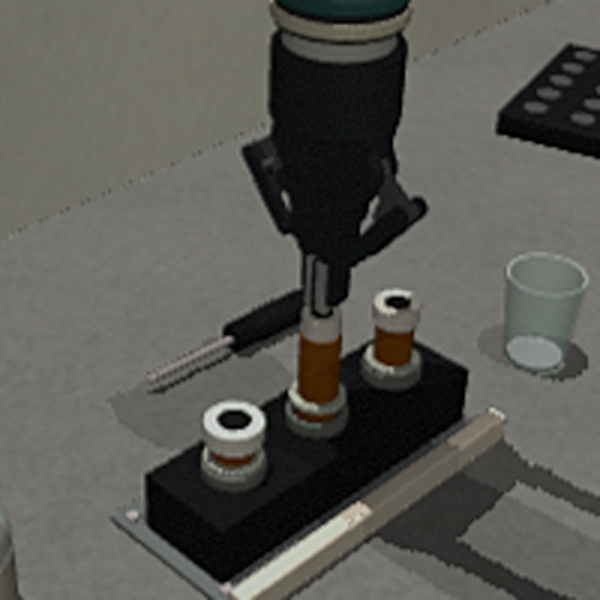

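{"op": "play_rows", "data": {"motion": [[[0,0,-0.008],[0,0,0]],[[0,0,-0.013],[0,0,0]],[[0,0,-0.018],[0,0,0]],[[0,0,-0.022],[0,0,0]],[[0,0,-0.026],[0,0,0]],[[0,0,-0.03],[0,0,0]],[[0,0,-0.033],[0,0,0]],[[0,0,-0.033],[0,0,0]],[[0,0,-0.033],[0,0,0]]]}}

```text
time: 12.52
tool_pos: [0.5428, 0.0524, 0.1275]
tcp_rot: [-1.571, -0.0, 0.001]
wrist_force: [-0.1, -0.1, 0.8]
width: -0.0
```

{"op": "play_rows", "data": {"motion": [[[0,0,-0.001],[0,0,0]],[[0,0,-0.001],[0,0,0]]]}}

```text
time: 12.78
tool_pos: [0.5429, 0.0524, 0.1273]
tcp_rot: [-1.571, -0.001, 0.001]
wrist_force: [-0.2, 0.2, 2.1]
width: -0.002
```

{"op": "play_rows", "data": {"motion": [[[0,0,-0.0015],[0,0,0]],[[0,0,-0.0015],[0,0,0]]]}}

```text
time: 13.02
tool_pos: [0.5429, 0.0524, 0.1267]
tcp_rot: [-1.571, -0.001, 0.001]
wrist_force: [-0.5, -0.6, 2.0]
width: 0.002
```

{"op": "play_rows", "data": {"motion": [[[0,0,-0.001],[0,0,0]],[[0,0,-0.001],[0,0,0]]]}}

```text
time: 13.28
tool_pos: [0.5429, 0.0525, 0.1263]
tcp_rot: [-1.571, -0.001, 0.001]
wrist_force: [-0.4, 0.9, 2.9]
width: -0.003
```

{"op": "play_rows", "data": {"motion": [[[0,0,-0.001],[0,0,0]],[[0,0,-0.001],[0,0,0]]]}}

```text
time: 13.52
tool_pos: [0.543, 0.0525, 0.126]
tcp_rot: [-1.571, -0.001, 0.001]
wrist_force: [-0.1, -0.1, 3.5]
width: 0.0
```

```bash
python3 look.py c2; python3 look.py c2
```

```text
13.525 [0.543  0.0525 0.126 ] [-1.571e+00 -1.000e-03  1.000e-03] [-0.08 -0.08  3.51]
[[-1.24 -0.4   3.38]
 [-1.24 -0.4   3.38]
 [-1.24 -0.4   3.38]]
13.575 [0.543  0.0525 0.1261] [-1.571e+00 -1.000e-03  0.000e+00] [-1.24 -0.4   3.38]
[[0.32 0.11 3.86]
 [0.32 0.11 3.86]
 [0.32 0.11 3.86]]
```

One small step more to be sure the collar bears on the rim, as with the others.

{"op": "play_rows", "data": {"motion": [[[0,0,-0.0006],[0,0,0]],[[0,0,-0.0006],[0,0,0]]]}}

```text
time: 13.88
tool_pos: [0.543, 0.0524, 0.126]
tcp_rot: [-1.571, -0.001, 0.0]
wrist_force: [-1.1, 0.8, 5.4]
width: -0.004
```

{"op": "play_rows", "data": {"motion": [[[0,0,0.02],[0,0,0]],[[0,0,0.08],[0,0,0]],[[0,0,0.16],[0,0,0]],[[0,0,0.26],[0,0,0]],[[-0.1,0,0.36],[0,0,0]],[[-0.2,0,0.4],[0,0,0]],[[-0.25,0,0.4],[0,0,0]],[[-0.25,0,0.4],[0,0,0]]]}}

```text
time: 14.88
tool_pos: [0.4419, 0.0525, 0.2859]
tcp_rot: [-1.571, -0.001, 0.0]
wrist_force: [-0.1, 0.0, 0.5]
width: -0.0
```

```bash
python3 look.py d1; python3 - <<'E'
from workcell import bot,cams
import cv2,numpy as np
for n in("top","side"):
    p,d=cams.read_camera(n);c=cams.calibration(n);K=c["mtx"]
    d0=np.load(f"pics/{n}0.npz")["d"]
    v,u=np.mgrid[:420,:560]
    def w(d): return (np.stack([(u-K[0,2])/K[0,0]*d,(v-K[1,2])/K[1,1]*d,d],-1)-c["t"])@c["R"]
    for l,x,y,z,r in(("short",.5445,.127,.098,.015),("medium",.5416,-.0224,.116,.013),("tall",.543,.0522,.134,.010)):
        o=[]
        for D in(d0,d):
            W=w(D);m=(D>0)&(np.hypot(W[...,0]-x,W[...,1]-y)<r)&(W[...,2]>z-.013)&(W[...,2]<z+.01)
            o.append((m.sum(),np.percentile(W[m][:,2],60).round(4) if m.sum() else None))
        print(n,l,o)
E
```

```text
14.875 [0.4419 0.0525 0.2859] [-1.571e+00 -1.000e-03  0.000e+00] [-0.14  0.02  0.47]
[[0.26 0.11 0.41]
 [0.26 0.11 0.41]
 [0.26 0.11 0.41]]
top short [(np.int64(211), np.float64(0.0981)), (np.int64(168), np.float64(0.0904))]
top medium [(np.int64(163), np.float64(0.1159)), (np.int64(20), np.float64(0.1085))]
top tall [(np.int64(103), np.float64(0.1337)), (np.int64(82), np.float64(0.1261))]
side short [(np.int64(134), np.float64(0.0997)), (np.int64(135), np.float64(0.0918))]
side medium [(np.int64(76), np.float64(0.1178)), (np.int64(72), np.float64(0.1096))]
side tall [(np.int64(55), np.float64(0.1357)), (np.int64(48), np.float64(0.1275))]
```

View pics/d1.png

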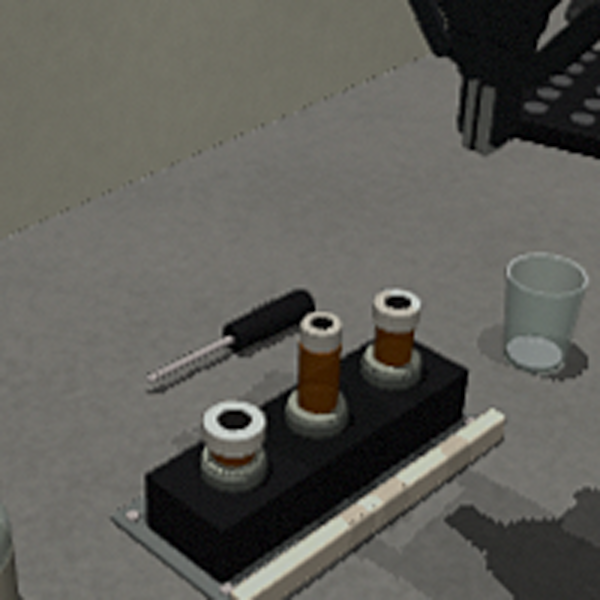

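All three caps are about 8 mm lower than at the start. The picture shows every collar on its rim: short at (233,465), tall at (318,410), medium at (392,362). The arm is clear of everything.

```bash
python3 -c "
from workcell import bot
print(bot.finish_job())"
```

```text
the job is handed in; nothing more can be done
None
```

I tapped the three vials home in the order asked: short, then medium, then tall. I used the closed fingertips, and each tap ended in steps of 0.2–0.4 mm until the force rose.

- **Contact:** the taps stopped with the fingertips at z = 90, 108 and 126 mm, which are the three home heights. The last forces read were about 6.6, 4–5 and 5.4 N, none of them enough to push a rim down (3 N drag plus 5 N).
- **Depth images:** after I backed off, both cameras showed each cap 7.4–8.2 mm lower than at the start. The top view read 90.4, 108.5 and 126.1 mm. The side camera read 1.5–2 mm higher throughout, before and after, so it agrees on how far they moved. The medium vial's top-view reading had few pixels because the arm partly hid it.
- **Final picture:** all three collars sit on their rims. The screwdriver and beaker are where they were. The arm did not go near the jar, but only its edge shows in that picture.

I handed the job in at about 15 s with the arm clear of everything. No check failed.

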